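Chock the tin in the galley can rack and lift the fiddle bar

ROBOT

A 6-joint arm with a two-finger parallel gripper is mounted at the origin on the work surface. World frame = base frame: x ahead of the robot, y to its left, z up, the work surface at z = 0. Lengths are in m, angles in rad, forces in N, time in s.
With the tool pointing down it reaches from about 0.25 to 0.725 m from the base axis. Payload 4 kg.
Tool frame: the origin (TCP) lies midway between the tips of the shut fingers; the grasp point (between the pads) lies 19 mm behind it; z points along the fingers, y is the line along which they close (so a half turn about z gives the same grasp; the last joint's range is limited). The gripper opens to 85 mm and grips with 20 to 120 N. Pads are 22 mm wide; open, the fingers measure 114 mm over their backs; the gripper's body (76 mm by 85 mm) begins 54 mm behind the grasp point. The pads swing forward as they close: fully open they stand 13 mm farther back than shut.
Start: joints at [1.33, 0.241, 0.005, 1.335, 0, 1.571], TCP at [0.119, 0.486, 0.231] pointing down, gripper open.
Joint ranges: [-2.72, 2.72], [-1.05, 1.87], [-1.09, 1.28], [-1.99, 2.15], [-1.42, 1.44], [-3.14, 3.14]. Speed limits (rad/s): [2.79, 2.79, 3.14, 3.14, 3.14, 3.14].

INTERFACE

Orientations are given as a unit quaternion [x, y, z, w].
In Python, from workcell import get_obs, camera, job_done, silhouettes gives the robot as it stands. The module is installed in compiled form; this text tells all that it offers.
- The arm moves only by the tool drive_tool, never from a script. Its argument "increments" is a list of rows, each a list of 3 entries, a list of its own where there are three numbers: the shift along the world's x, y, z in mm, then the turn, a rotation vector about the world's x, y, z in degrees, then the opening, from 0 (shut) to 1 (fully open). A call has 1 to 8 rows; each row shifts and turns the commanded pose from where the row before left it; what a row does not reach is not made up. A row lasts 1/12 s, in which the tool goes at most 41.7 mm and 7.16 degrees, less where a joint would pass 70% of its speed; a pose out of reach is approached as far as the arm can. A call is refused whole if a number of a shift passes 41.7 or a number of a turn 7.16, either way. A call with a gripper value outside its range is refused whole. The fingers move at their own pace and stop on an object; the grip force is fixed at half the most. Time passes only in rows, so rows that do not move let the fingers close. It gives the time, the measured TCP pose, the force, the opening and the grip force at its end, in the units of the state.
- get_obs(): the state, without advancing time (a new reading comes with each control period).
- camera(name): name is "side" or "top" or "wrist"; returns a dict with "image" (480x640x3 uint8, red, green, blue), "K" (3x3 intrinsics, pixels), "view" (4x4, takes a point from world to camera coordinates). Camera axes: x right, y down, z forward; pixel columns grow to the right and rows downward; lengths in m; the calibration is good to about 2 mm. A picture is of the moment at which its call begins. There is no depth.
- job_done(): hands the job in; it is judged then, once.
Trained networks look in a picture, given as the dict that the camera call returned (one of the last four; its "shot" number tells which), for a name from the list of things; names that differ only in an ending like _2 or _b are one class to them, and where a whole thing is asked for, a point or a joint stands for the part that bears it (a point fixed in the world has none). Each returns a list of dicts, best first, with "conf" (0 to 1); they miss things now and then, are a little off and sometimes report something else, mostly with a low value. They report only what shows in the picture. A call takes as long as a camera call. They do not tell look-alikes from the thing itself.
- silhouettes(query, picture): "region" (480x640 bool, what is visible of it) and "bbox" ([left, top, right, bottom] in pixels, round what is visible of it).
The state is a dict: "clock": time; "joint_pos": joint angles; "joint_vel": joint speeds; "tau": joint torques, N m; "eef_pos": TCP position; "tool_rot": TCP orientation; "ft_force": force on the tool from outside, world axes, zero at the start; "ft_torque": the same for the moment, N m; "grip_width": finger opening in m; "grasp_force": force on a finger pad.
Only numpy, scipy, OpenCV 4.12 (cv2) and the standard library are available. Lean on these libraries where they do the work, as an engineer would, in place of code of your own. Each camera call takes 0.05 s, during which the arm holds its last target. There are 200 camera calls.

TASK

The blue tin lying on the sloping can rack is held only by the fiddle bar. Lay the orange chock on the deck below the tin, nose uphill, and slide it under the bar against the tin's low side until it has rolled the tin back against the sprung pad and holds it firmly nipped there by itself, but gently, so that the tin is not jammed or driven up onto the chock. Then let go of the chock and only after that lift the bar right up by its knob and leave it up, with the tin still nipped in place; do not disturb the soap, the jar or the bowl.

Things in the scene. Friction and masses are not known exactly. Their poses are not given: they have to be found in the camera images.
- rack: Wooden can rack fixed to the counter, 330 long (x) x 224 wide (y). Origin on the counter surface, mid-rack; +x is uphill, z up (level). Two cheeks (inner faces y=+-84, top z=85, x=+5 to +170) flank the tin; two steel posts (x=-9.5, y=+-105, top z=175) guide the bar. In front of x=-20 the deck is open.
- deck (a point): Point on the rack's deck at rack x=0, y=0, 35 above the counter; axes as the rack's. The deck is a plane rising 8 degrees towards +x (height above counter = 35 + 0.1405 x), 196 wide, from x=-151 to +171.
- deck_end (a point): Point on the deck at its uphill end, rack x=+165, y=0. Near it stands a bracket with a black rubber pad, 56 wide x 34 high, at the height of the tin's axis, on a spring: 3 N per mm, travel 20. The pad's place along the deck is not reported and differs from run to run: 2 to 24 of free space lie between tin and pad at the start, so it must be felt through the chock.
- bar (a joint): Dark wooden fiddle bar 206 long (rack y), 12 thick, 20 high, sliding straight up on the posts; metres, 0 = down (starts 0 to 6 mm up), 0.075 = fully up. Down, it spans rack x=-15.5 to -3.5, its underside 80 above the counter, 46 above the deck. Friction of about 6 N keeps it where it is left; lifting takes about 9 N.
- bar_knob (a point): Grip point on the axis of the upright brass knob on top of the bar's middle: 22 in diameter (26 rim at the top), from 28 below this point (the bar's top) to 23 above it. Pinch it from above. Axes as the rack's.
- tin: Blue storage tin with steel rims and a white band, lying on its side: diameter 96, length 150, 0.75 to 1 kg. Origin at its centre, y along its long axis, across the rack. It starts on the deck leaning on the bar, centre at rack (45, 0, 90). Pushed by the chock it rolls uphill lightly (3 to 5 N at the chock's tail) until it meets the pad.
- chock: Orange wedge chock with black rubber sole, 120 long (x) x 45 wide (y) x 36 high, 0.15 kg. Origin at the centre of its underside. +x is the nose; the tail face at x=-60 is upright. Starts flat on the counter. The sole grips the deck (friction 1.0 to 1.3), so once pushed in it stays in with the load left on it. Sliding freely it resists with about 1 N.
- chock_nose (a point): Middle of the chock's 6 high toe edge, at chock x=+60, z=0. The nose face rises at 40 degrees from the toe to the flat top at chock x=+24. On the deck the nose meets the tin when the chock's origin is 77 downhill of the tin's centre (rack x). Firmly nipped takes 10 to 14 N at the tail (5 to 8 N on the tin, of which 4 to 6 N stay); over 16 N jams it.
- soap: Green soap bottle with white pump, 60 diameter x 161 high, origin at the centre of its underside; leave alone.
- pasta_jar: Yellow pasta jar with wooden lid, 86 diameter x 132 high, origin at the centre of its underside; leave alone.
- bowl: Black bowl, 130 diameter x 60 high, origin at the centre of its underside; leave alone.
Mind the look-alikes: they are no part of the job. Of the things that look like the chock, take the one that is farthest from the robot's base at the start. There is more than one size of the tin; the one meant has the size given above.

How it is judged:
By the outcome, as a careful person would: the job done as asked, in the order asked, and still so for the second after the job is handed in, with the robot touching nothing.
It also fails if it takes over 72 s, if anything falls off the work surface, if the arm or the gripper's body presses on something with over 40 N, if the wrist force passes 120 N, or if a joint passes its speed limit or range.

## Working session

There is one attempt and no reset: what is moved stays moved. The work goes in short steps, Python scripts to look and compute and a tool call to move; the robot and the scene stay as the last step left them, time stands still between calls to the robot, and variables do not carry over. Pictures are saved under pics/ and viewed, at most 13 in all, crops included, and the job is handed in when it is done.

Besides the shell and the picture viewer there is one more tool, called as name(argument=value, ...) on one line, values as JSON. drive_tool: Moves the arm, as the interface text tells. Its arguments: {"type":"object","properties":{"increments":{"type":"array"}},"required":["increments"]}

```bash
mkdir -p pics; cat > h.py <<'E'
import numpy as np, cv2
from workcell import *
def save(p,n): cv2.imwrite(f'pics/{n}.png',cv2.cvtColor(p['image'],cv2.COLOR_RGB2BGR))
def proj(p,X):
    X=np.atleast_2d(X); c=(p['view'][:3,:3]@X.T).T+p['view'][:3,3]; u=(p['K']@c.T).T; return u[:,:2]/u[:,2:]
def ray(p,uv,z):
    V=np.array(p['view']);R=V[:3,:3];o=-R.T@V[:3,3]; d=R.T@np.linalg.inv(p['K'])@np.array([uv[0],uv[1],1.]); return o+d*(z-o[2])/d[2]
E
python3 - <<'E'
from h import *
print(get_obs())
for n in ['top','side']:
    p=camera(n); save(p,n+'0'); print(n,np.round(p['K'],1).tolist(),np.round(p['view'],3).tolist())
    for q in ['rack','bar','bar_knob','tin','chock','soap','pasta_jar','bowl']:
        for s in silhouettes(q,p)[:4]:
            r=s['region']; ys,xs=np.nonzero(r); print(q,round(s['conf'],2),np.round(s['bbox']).tolist(),xs.mean().round(1),ys.mean().round(1), r.sum(), cv2.minAreaRect(np.c_[xs,ys].astype(np.float32)) if q in('rack','chock','bar','tin') else '', np.round(ray(p,(xs.mean(),ys.mean()),.03),3))
E
```

```text
{'clock': 0.0, 'joint_pos': array([1.32997211e+00, 2.41441153e-01, 3.76282476e-03, 1.33520500e+00,
       1.86004486e-05, 1.57076696e+00]), 'joint_vel': array([-0.00032421, -0.00026057, -0.00060057, -0.00044836,  0.00087609,
        0.00032847]), 'tau': array([ 9.50181820e-04, -3.72315252e+01,  2.52411121e+01,  1.69048249e-02,
        5.32505692e-05,  9.24696906e-06]), 'eef_pos': array([0.1190992 , 0.48497411, 0.23041362]), 'tool_rot': array([ 1.20106710e-01,  9.92760439e-01, -1.03482554e-03, -1.34594749e-04]), 'ft_force': array([ 1.01222676, -0.32139254, -0.09885215]), 'ft_torque': array([ 0.02631224,  0.06019161, -0.02224927]), 'grasp_force': 0.0, 'grip_width': 0.08567416416550638}
top [[531.6, 0.0, 317.4], [0.0, 531.6, 237.6], [0.0, 0.0, 1.0]] [[-0.027, -1.0, -0.001, 0.024], [-0.997, 0.027, -0.072, 0.572], [0.072, -0.001, -0.997, 1.181], [0.0, 0.0, 0.0, 1.0]]
rack 0.97 [300.0, 116.0, 416.0, 275.0] 353.5 208.1 9636 ((357.9019775390625, 198.6744384765625), (112.7845458984375, 149.1466522216797), 9.806093215942383) [ 0.636 -0.075  0.03 ]
bar 0.62 [307.0, 190.0, 400.0, 221.0] 354.1 20
[... 2724 characters left out ...]
5, 353.6451110839844), (72.69623565673828, 34.627159118652344), 6.632514476776123) [ 0.317 -0.179  0.03 ]
chock 0.8 [342.0, 377.0, 407.0, 438.0] 371.8 405.0 2250 ((371.77667236328125, 403.8860778808594), (37.8013801574707, 67.40516662597656), 41.0548095703125) [ 0.447 -0.372  0.03 ]
chock 0.72 [357.0, 217.0, 395.0, 275.0] 371.7 239.0 774 ((378.2360534667969, 242.5252227783203), (65.09931182861328, 23.485197067260742), 55.491477966308594) [0.704 0.041 0.03 ]
soap 0.84 [188.0, 154.0, 220.0, 222.0] 204.2 189.6 1484  [0.454 0.447 0.03 ]
pasta_jar 0.81 [434.0, 301.0, 500.0, 398.0] 465.9 347.4 4751  [ 0.656 -0.335  0.03 ]
bowl 0.83 [249.0, 166.0, 304.0, 208.0] 277.7 185.4 1435  [0.631 0.384 0.03 ]
```

```bash
python3 - <<'E'
import cv2
a=cv2.imread('pics/top0.png')[100:410,110:530]; b=cv2.imread('pics/side0.png')[150:450,170:520]
cv2.imwrite('pics/c_top.png',cv2.resize(a,None,fx=1.9,fy=1.9,interpolation=2)); cv2.imwrite('pics/c_side.png',cv2.resize(b,None,fx=2,fy=2,interpolation=2))
E
```

```text
(no output)
```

View pics/c_top.png

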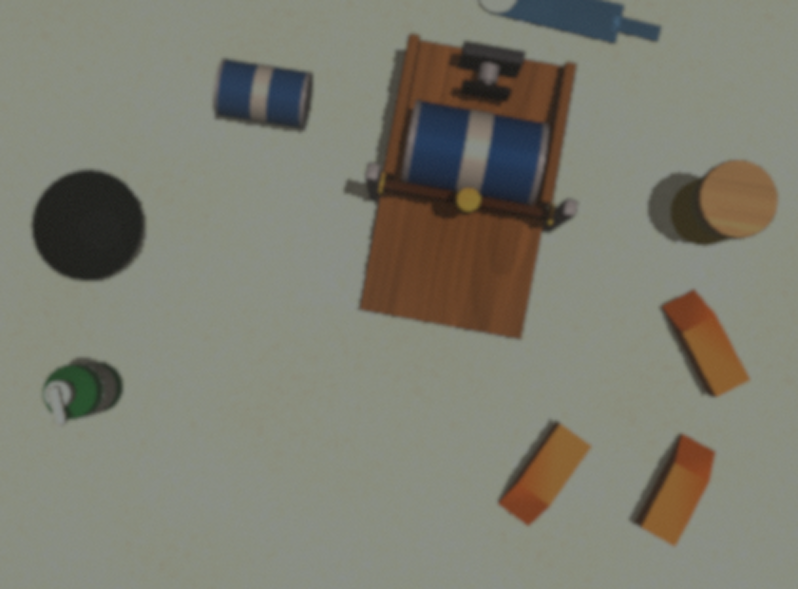

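View pics/c_side.png

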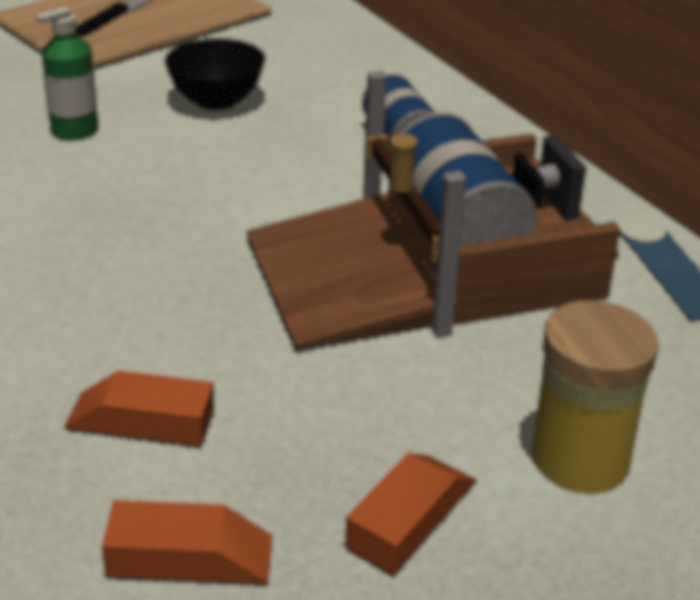

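The top crop shows the rack in the middle with its deck's front edge at about (300,263)-(385,278) in the full image. The real tin is the larger one behind the bar. Of the three chocks, the farthest is at about (481,281), nose up-left; the side view shows it at (372,405). Next I'll fit the poses.

```bash
cat > fit.py <<'E'
from h import *
from scipy.optimize import minimize, least_squares
PR=np.array([[-60,0],[60,0],[60,6],[24,36],[-60,36]])/1e3
CH=np.array([[x,y,z] for x,z in PR for y in(-.0225,.0225)])
def T(P,x,y,a,z=0):
    c,s=np.cos(a),np.sin(a); return P@np.array([[c,s,0],[-s,c,0],[0,0,1]])+[x,y,z]
def mask(p,X):
    m=np.zeros((480,640),np.uint8); h=cv2.convexHull(np.round(proj(p,X)*16).astype(np.int32)); cv2.fillConvexPoly(m,h,1,cv2.LINE_8,4); return m>0
def iou(a,b): return (a&b).sum()/(a|b).sum()
def fitchock(views,x0):
    f=lambda v:-sum(iou(mask(p,T(CH,v[0],v[1],v[2])),r) for p,r in views)
    best=None
    for a in x0[2]:
        s=np.array([[x0[0],x0[1],a]]*4)+np.array([[0,0,0],[.015,0,0],[0,.015,0],[0,0,.2]])
        r=minimize(f,s[0],method='Nelder-Mead',options=dict(initial_simplex=s,xatol=1e-4,fatol=1e-4))
        print(np.round(r.x,4),round(r.fun,3))
        if best is None or r.fun<best.fun: best=r
    return best.x
E
python3 - <<'E'
from fit import *
t=camera('top'); s=camera('side')
def near(p,uv): 
    L=[q for q in silhouettes('chock',p) if np.hypot((q['bbox'][0]+q['bbox'][2])/2-uv[0],(q['bbox'][1]+q['bbox'][3])/2-uv[1])<25]; return L[0]['region']
v=[(t,near(t,(483,281))),(s,near(s,(374,407)))]
for vv in (v,v[:1],v[1:]): fitchock(vv,(.46,-.36,[.5,.5-np.pi]))
# rack
R=np.array([[-151,98,13.8],[-151,-98,13.8]])/1e3
pts=[(t,R[0],(299.5,262.6)),(t,R[1],(384.7,277.9)),(s,R[0],(294,266.5)),(s,R[1],(319,325)),
 (s,np.array([-9.5,105,175])/1e3,(358,187.5)),(s,np.array([-9.5,-105,175])/1e3,(397.5,238.5)),
 (t,np.array([-9.5,105,175])/1e3,(306.5,190)),(t,np.array([-9.5,-105,175])/1e3,(410,208))]
f=lambda q:np.concatenate([proj(p,T(X[None],*q))[0]-uv for p,X,uv in pts])
r=least_squares(f,[.645,-.08,-.17],loss='soft_l1'); print('rack',r.x.round(4),np.round(f(r.x),1).reshape(-1,2).tolist())
for n,p in(('t',t),('s',s)):
    im=cv2.cvtColor(p['image'],cv2.COLOR_RGB2BGR)
    L=[[[-151,98,13.8],[-151,-98,13.8],[171,-98,59],[171,98,59],[-151,98,13.8]],[[-9.5,105,0],[-9.5,105,175]],[[-9.5,-105,0],[-9.5,-105,175]],[[-9.5,0,100],[-9.5,0,151]],[[45,-75,138],[45,75,138]],[[-15.5,103,80],[-15.5,-103,80]]]
    big=cv2.resize(im,None,fx=4,fy=4)
    for l in L: cv2.polylines(big,[np.int32(proj(p,T(np.array(l)/1e3,*r.x))*4+2)],False,(0,255,0),1)
    c=big[440:1180,1150:1750] if n=='t' else big[650:1350,1130:1930]
    cv2.imwrite(f'pics/o{n}.png',cv2.resize(c,None,fx=.66,fy=.66))
a=[cv2.imread(f'pics/o{n}.png') for n in'ts']; h=min(x.shape[0] for x in a); o=np.hstack([x[:h] for x in a]); o=o[:, :]; print(o.shape); cv2.imwrite('pics/ov.png',cv2.resize(o,(800,int(h*800/o.shape[1]))))
E
```

```text
[ 0.4662 -0.3557  0.4342] -1.85
[ 0.4646 -0.357  -2.6513] -1.668
[ 0.4673 -0.3567  0.416 ] -0.918
[ 0.4662 -0.3575 -2.6511] -0.919
[ 0.4654 -0.3562  0.4317] -0.928
[ 0.4628 -0.3557 -2.7154] -0.786
rack [ 0.6445 -0.0771 -0.2031] [[0.4, 0.5], [0.6, 0.3], [-0.9, -1.7], [-0.3, -3.3], [0.7, -1.3], [1.2, -1.4], [-0.1, 0.1], [0.9, 0.5]]
(462, 924, 3)
```

View pics/ov.png

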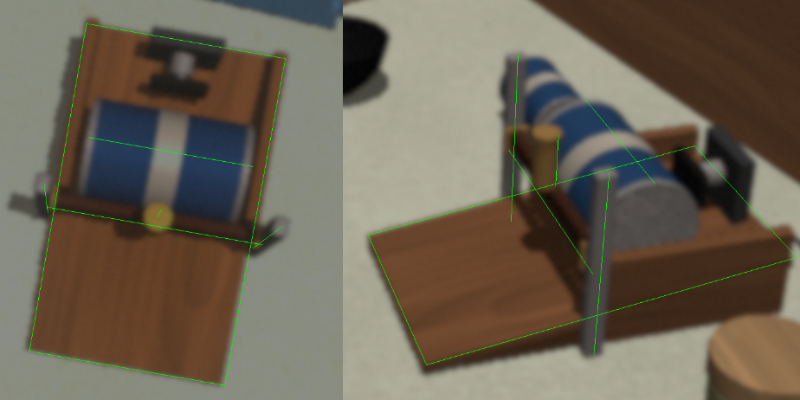

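Top-view overlay: the fitted deck outline, bar and tin axis lie on the rack, with the knob at about (158,217) in that crop. The side view is within a few pixels. I'll move to the farthest chock now.

drive_tool(increments=[[[20,-30,0],[0,0,-5.6],1],[[20,-30,0],[0,0,-5.6],1],[[20,-30,0],[0,0,-5.6],1],[[20,-30,0],[0,0,-5.6],1],[[20,-30,0],[0,0,-5.6],1],[[20,-30,0],[0,0,-5.6],1],[[20,-30,0],[0,0,-5.6],1],[[20,-30,0],[0,0,-5.6],1]])

```text
clock: 1.77
eef_pos: [0.2798, 0.2441, 0.2316]
tool_rot: [0.491, 0.871, 0.0, 0.0]
ft_force: [1.4, 0.2, 0.5]
grip_width: 0.0853
grasp_force: 0.0
```

drive_tool(increments=[[[20,-30,0],[0,0,-5.6],1],[[20,-30,0],[0,0,-5.6],1],[[20,-30,0],[0,0,-5.6],1],[[20,-30,0],[0,0,-5.6],1],[[20,-30,0],[0,0,-5.6],1],[[20,-30,0],[0,0,-5.6],1],[[2,-36,-5],[0,0,-5.6],1],[[2,-36,-5],[0,0,-5.6],1]])

```text
clock: 2.43
eef_pos: [0.4043, -0.0082, 0.2214]
tool_rot: [0.786, 0.618, 0.001, 0.0]
ft_force: [0.7, -0.0, -0.6]
grip_width: 0.0854
grasp_force: 0.0
```

drive_tool(increments=[[[2,-36,-5],[0,0,-5.6],1],[[2,-36,-5],[0,0,-5.6],1],[[2,-36,-5],[0,0,-5.6],1],[[2,-36,-10],[0,0,-5.6],1],[[2,-36,-10],[0,0,-5.6],1],[[2,-36,-10],[0,0,-5.6],1],[[2,-36,-10],[0,0,-5.6],1],[[0,0,0],[0,0,0],1]])

```text
clock: 3.1
eef_pos: [0.4167, -0.2637, 0.1643]
tool_rot: [0.949, 0.316, -0.001, 0.001]
ft_force: [0.8, 0.2, -0.1]
grip_width: 0.0856
grasp_force: 0.0
```

```bash
cat >> fit.py <<'E'
from scipy.spatial.transform import Rotation as Ro
def tool():
    o=get_obs(); R=Ro.from_quat(o['tool_rot']).as_matrix(); return o['eef_pos']*1e3,np.degrees(np.arctan2(R[1,1],R[0,1])),R
E
python3 - <<'E'
from fit import *
p=camera('wrist'); save(p,'w1')
print(get_obs()['clock'],[x.round(2) for x in tool()])
for s in silhouettes('chock',p)[:3]:
    print(s['conf'],s['bbox']); fitchock([(p,s['region'])],(.466,-.356,[.434])) if s['conf']>.5 else 0
E
```

```text
3.15 [array([ 416.46, -260.96,  164.88]), np.float64(-52.88), array([[ 0.8,  0.6, -0. ],
       [ 0.6, -0.8,  0. ],
       [-0. , -0. , -1. ]])]
0.95 [40.6, 190.3, 213.9, 290.7]
[ 0.466 -0.356  0.434] -0.0
0.78 [409.0, 150.4, 519.2, 326.1]
[ 0.4676 -0.3565  0.4407] -0.89
0.68 [192.1, 322.0, 362.5, 444.1]
[ 0.466 -0.356  0.434] -0.0
```

drive_tool(increments=[[[2,-29,-15],[0,0,-4],1],[[2,-29,-15],[0,0,-4],1],[[3,-28,-15],[0,0,-4],1],[[3,-28,-15],[0,0,0],1],[[0,0,-30],[0,0,0],1],[[0,0,-30],[0,0,0],1],[[0,0,-20],[0,0,0],1],[[0,0,0],[0,0,0],1]])

```text
clock: 3.87
eef_pos: [0.4248, -0.3686, 0.0222]
tool_rot: [0.975, 0.221, -0.003, -0.004]
ft_force: [-0.2, 0.7, -0.5]
grip_width: 0.0857
grasp_force: 0.0
```

```bash
python3 - <<'E'
from fit import *
camera('top');print([x.round(2) for x in tool()],get_obs()['ft_force'].round(2))
E
```

```text
[array([ 426.05, -369.69,   24.61]), np.float64(-64.46), array([[ 0.9 ,  0.43, -0.  ],
       [ 0.43, -0.9 ,  0.  ],
       [-0.  , -0.01, -1.  ]])] [-0.25 -0.08  0.35]
```

drive_tool(increments=[[[0,-5,-10],[0,0,0],1],[[0,0,-10],[0,0,0],1],[[0,0,0],[0,0,0],1],[[0,0,0],[0,0,0],0],[[0,0,0],[0,0,0],0],[[0,0,0],[0,0,0],0],[[0,0,0],[0,0,0],0],[[0,0,0],[0,0,0],0]])

```text
clock: 4.58
eef_pos: [0.4278, -0.3779, 0.0073]
tool_rot: [0.976, 0.22, 0.001, 0.001]
ft_force: [-0.6, 0.4, 3.4]
grip_width: 0.044
grasp_force: 61.8
```

drive_tool(increments=[[[0,0,0],[0,0,0],0],[[0,0,0],[0,0,0],0],[[0,0,15],[0,0,0],0],[[0,0,25],[0,0,0],0],[[0,0,35],[0,0,0],0],[[0,0,35],[0,0,0],0],[[0,0,0],[0,0,0],0],[[0,0,0],[0,0,0],0]])

```text
clock: 5.25
eef_pos: [0.4285, -0.3787, 0.1185]
tool_rot: [0.976, 0.22, 0.001, 0.002]
ft_force: [-0.1, 0.6, -2.2]
grip_width: 0.0438
grasp_force: 61.4
```

```bash
python3 - <<'E'
from fit import *
t=camera('top');s=camera('side');save(s,'s2');save(t,'t2');print([x.round(2) for x in tool()],get_obs()['ft_force'].round(2))
cv2.imwrite('pics/c2.png',cv2.resize(cv2.imread('pics/s2.png')[200:450,200:500],None,fx=2,fy=2))
E
```

```text
[array([ 426.39, -376.75,  115.06]), np.float64(-64.6), array([[ 0.9 ,  0.43, -0.  ],
       [ 0.43, -0.9 ,  0.  ],
       [-0.  , -0.  , -1.  ]])] [-0.35  0.15 -1.33]
```

View pics/c2.png

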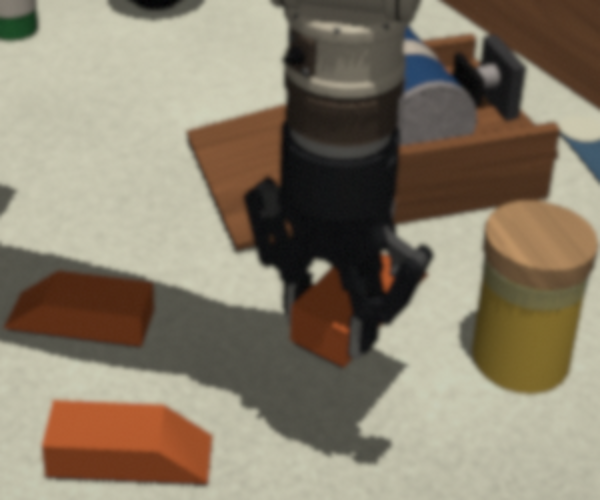

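Side view: the chock is held by its tail at about (330,310), clear of everything. Now over to the deck.

drive_tool(increments=[[[1,36,0],[0,0,-4],0],[[1,36,0],[0,0,-4],0],[[1,36,0],[0,0,-4],0],[[1,36,0],[0,0,-4],0],[[1,36,0],[0,0,-4],0],[[1,36,0],[0,0,-4],0],[[1,36,0],[0,0,-4],0],[[1,36,0],[0,0,-4],0]])

```text
clock: 6.02
eef_pos: [0.433, -0.0874, 0.1141]
tool_rot: [0.998, -0.059, -0.002, -0.0]
ft_force: [-0.2, 0.2, -1.7]
grip_width: 0.0443
grasp_force: 61.8
```

drive_tool(increments=[[[1,36,0],[0,0,-4],0],[[10,0,-10],[0,0,-1],0],[[10,0,-10],[-0.8,-3.9,0],0],[[10,0,-10],[-0.8,-3.9,0],0],[[0,0,-10],[0,0,0],0],[[0,0,0],[0,0,0],0],[[0,0,0],[0,0,0],0]])

```text
clock: 6.6
eef_pos: [0.4599, -0.0762, 0.0743]
tool_rot: [0.994, -0.086, 0.067, -0.002]
ft_force: [0.4, -0.6, -1.3]
grip_width: 0.0444
grasp_force: 61.8
```

```bash
cat >> fit.py <<'E'
RX,RY,RA=.6445,-.0771,-.2031
c8,s8=np.cos(np.radians(8)),np.sin(np.radians(8))
RR=Ro.from_euler('z',RA).as_matrix()
def w(v): return RR@np.array(v,float)          # rack vec -> world
def tcp_target(ox,h,gx=-44,gz=6,y=0):           # chock origin on deck at rack ox, hover h mm
    O=np.array([ox,y,35+.1405*ox])+(h+gz)*np.array([-s8,0,c8])+gx*np.array([c8,0,s8])
    return w(O)+np.array([RX,RY,0])*1e3
RT=RR@Ro.from_euler('y',-8,degrees=True).as_matrix()@np.diag([1,-1,-1.])
def st(tg=None):
    e,a,R=tool(); o=get_obs()
    r=w([0,0,0])
    er=RR.T@(e-np.array([RX,RY,0])*1e3)
    print('clk',round(o['clock'],2),'tcp',e.round(1),'rack',er.round(1),'yaw',round(a,1),'rotvec to deck-pose',np.degrees(Ro.from_matrix(RT@R.T).as_rotvec()).round(2),'ft',o['ft_force'].round(2),'grip',round(o['grip_width']*1e3,1))
    if tg is not None: print('delta',(tg-e).round(1))
E
python3 - <<'E'
from fit import *
camera('side'); st(tcp_target(-82,4))
E
```

```text
clk 6.65 tcp [461.2 -76.4  75.2] rack [-179.7  -36.3   75.2] yaw -99.8 rotvec to deck-pose [-0.87 -0.07 -1.84] ft [-0.17  0.12 -1.01] grip 44.4
delta [ 59.   24.9 -48. ]
```

drive_tool(increments=[[[20,9,0],[-0.4,0,-1],0],[[20,8,-10],[-0.4,0,-0.8],0],[[19,8,-18],[0,0,0],0],[[0,0,-10],[0,0,0],0],[[0,0,0],[0,0,0],0],[[0,0,0],[0,0,0],0],[[0,0,0],[0,0,0],0]])

```text
clock: 7.23
eef_pos: [0.5162, -0.0803, 0.0387]
tool_rot: [0.994, -0.081, 0.071, -0.004]
ft_force: [-0.9, -0.6, -1.7]
grip_width: 0.0443
grasp_force: 61.7
```

```bash
python3 - <<'E'
from fit import *
t=camera('top');s=camera('side');w_=camera('wrist'); st(tcp_target(-82,4))
a=s['image'][180:380,240:490]; b=w_['image'][::2,::2]
o=np.hstack([cv2.resize(a,(500,400)),cv2.resize(b,(300,400))]); cv2.imwrite('pics/c3.png',o[:,:,::-1])
E
```

```text
clk 7.38 tcp [516.6 -80.3  39.3] rack [-124.6  -29.    39.3] yaw -99.3 rotvec to deck-pose [-1.02  0.37 -2.37] ft [ 0.19 -0.48 -2.18] grip 43.9
delta [  3.5  28.9 -12.1]
```

View pics/c3.png

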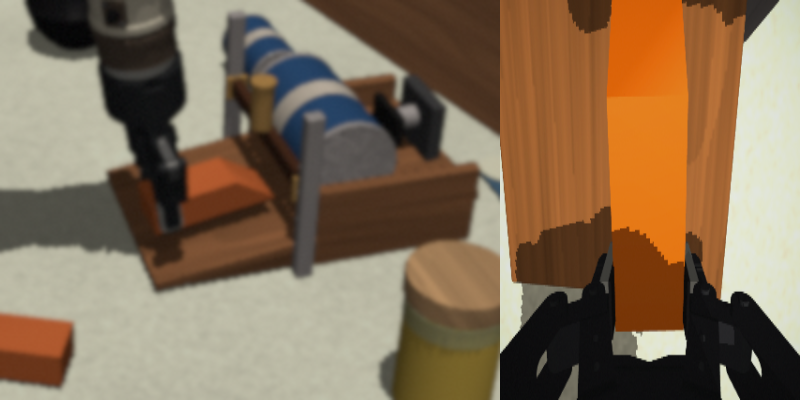

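The side view shows the chock over the open deck, nose toward the bar. It sits about 29 mm to the robot's right of the mid-line, so the sideways shift was not followed. I'll check the joints.

```bash
python3 - <<'E'
from fit import *
o=get_obs(); print(o['joint_pos'].round(3),o['joint_vel'].round(3),o['ft_torque'].round(2))
E
```

```text
[-0.165  0.361 -0.393  0.674  0.019  3.141] [ 0.001 -0.001 -0.003 -0.003  0.001  0.   ] [ 0.04  0.2  -0.02]
```

drive_tool(increments=[[[0,10,0],[0,0,0],0],[[0,0,0],[0,0,0],0],[[0,0,0],[0,0,0],0]])

```text
clock: 7.63
eef_pos: [0.5154, -0.0751, 0.0387]
tool_rot: [0.994, -0.077, 0.071, -0.005]
ft_force: [-0.1, 0.8, -1.6]
grip_width: 0.0444
grasp_force: 61.7
```

```bash
python3 - <<'E'
from fit import *
o=get_obs(); print(o['joint_pos'].round(3),o['joint_vel'].round(3)); st(tcp_target(-82,4))
E
```

```text
[-0.158  0.36  -0.397  0.672  0.022  3.141] [-0.002  0.005  0.003 -0.002 -0.004 -0.001]
clk 7.63 tcp [515.4 -75.1  38.7] rack [-126.8  -24.1   38.7] yaw -98.8 rotvec to deck-pose [-1.21  0.34 -2.84] ft [-0.14  0.82 -1.55] grip 44.4
delta [  4.7  23.6 -11.4]
```

Joint 6 is at its limit. I'll set the chock down on the deck here and regrasp it with the tool turned half round.

drive_tool(increments=[[[0,0,-7],[0,0,0],0],[[0,0,-5],[0,0,0],0],[[0,0,0],[0,0,0],0],[[0,0,0],[0,0,0],0]])

```text
clock: 7.97
eef_pos: [0.5149, -0.0753, 0.0256]
tool_rot: [0.994, -0.078, 0.07, -0.005]
ft_force: [0.3, -0.0, -1.4]
grip_width: 0.0439
grasp_force: 61.8
```

```bash
python3 - <<'E'
from fit import *
st(tcp_target(-82,0))
E
```

```text
clk 7.97 tcp [514.9 -75.3  25.6] rack [-127.3  -24.3   25.6] yaw -98.8 rotvec to deck-pose [-1.23  0.23 -2.81] ft [ 0.28 -0.04 -1.4 ] grip 43.9
delta [ 5.8 23.7 -2.3]
```

drive_tool(increments=[[[0,0,-2],[0,0,0],0],[[0,0,0],[0,0,0],0],[[0,0,0],[0,0,0],0.8],[[0,0,0],[0,0,0],1],[[0,0,0],[0,0,0],1],[[-3,0,20],[0,0,0],1],[[-5,0,35],[0,0,0],1],[[-5,0,35],[0,0,7],1]])

```text
clock: 8.63
eef_pos: [0.5008, -0.0746, 0.1138]
tool_rot: [0.997, -0.015, 0.069, -0.01]
ft_force: [2.1, -0.2, -0.1]
grip_width: 0.0856
grasp_force: 0.0
```

drive_tool(increments=[[[0,0,0],[0.8,3.9,7],1],[[0,0,0],[0.8,3.9,7],1],[[0,0,0],[0,0,7],1],[[0,0,0],[0,0,7],1],[[0,0,0],[0,0,7],1],[[0,0,0],[0,0,7],1],[[0,0,0],[0,0,7],1],[[0,0,0],[0,0,7],1]])

```text
clock: 9.3
eef_pos: [0.5026, -0.0754, 0.1141]
tool_rot: [0.896, 0.444, -0.002, -0.03]
ft_force: [0.3, 0.0, -0.4]
grip_width: 0.0854
grasp_force: 0.0
```

drive_tool(increments=[[[0,0,0],[0,0,7],1],[[0,0,0],[0,0,7],1],[[0,0,0],[0,0,7],1],[[0,0,0],[0,0,7],1],[[0,0,0],[0,0,7],1],[[0,0,0],[0,0,7],1],[[0,0,0],[0,0,7],1],[[0,0,0],[0,0,7],1]])

```text
clock: 9.97
eef_pos: [0.5026, -0.0754, 0.1141]
tool_rot: [0.583, 0.812, -0.016, -0.025]
ft_force: [-0.5, 0.4, 0.6]
grip_width: 0.0859
grasp_force: 0.0
```

drive_tool(increments=[[[0,0,0],[0,0,7],1],[[0,0,0],[0,0,7],1],[[0,0,0],[0,0,7],1],[[0,0,0],[0,0,7],1],[[0,0,0],[0,0,7],1],[[0,0,0],[0,0,7],1],[[0,0,0],[0,0,7],1],[[0,0,0],[0,0,0],1]])

```text
clock: 10.63
eef_pos: [0.5023, -0.0752, 0.1141]
tool_rot: [0.195, 0.98, -0.025, -0.017]
ft_force: [-0.4, -0.3, 0.7]
grip_width: 0.0857
grasp_force: 0.0
```

```bash
cat >> fit.py <<'E'
RT=RT@np.diag([-1,-1,1.])
def deckfit(views,x0,yaw0):
    Rp=Ro.from_euler('y',-8,degrees=True).as_matrix()
    def X(v):  # v: rack ox, y, yaw about deck normal (mm, deg)
        P=CH@Ro.from_euler('z',v[2],degrees=True).as_matrix().T@Rp.T+np.array([v[0],v[1],35+.1405*v[0]])/1e3
        return P@RR.T+[RX,RY,0]
    f=lambda v:-sum(iou(mask(p,X(v)),r) for p,r in views)
    s=np.array([[x0[0],x0[1],yaw0]]*4)+np.array([[0,0,0],[8,0,0],[0,8,0],[0,0,5]])
    r=minimize(f,s[0],method='Nelder-Mead',options=dict(initial_simplex=s,xatol=.05,fatol=1e-4)); print('deck chock',r.x.round(1),round(r.fun,3)); return r.x
def seg(p,x0):
    uv=proj(p,w([x0[0],x0[1],50])/1e3+[RX,RY,0])[0]
    L=[q for q in silhouettes('chock',p) if q['region'].sum()>300]
    L=[q for q in L if q['bbox'][0]<uv[0]<q['bbox'][2] and q['bbox'][1]<uv[1]<q['bbox'][3]]; return L[0]['region']
E
python3 - <<'E'
from fit import *
t=camera('top');s=camera('side');p=camera('wrist');st(tcp_target(-82,4));print(get_obs()['joint_pos'].round(2))
for v in (s,p,t):
    try: deckfit([(v,seg(v,(-82,-24)))],(-82,-24),3)
    except Exception as e: print(e)
save(p,'w4'); cv2.imwrite('pics/c4.png',np.hstack([cv2.resize(p['image'],(480,360)),cv2.resize(s['image'][160:360,240:410],(306,360))])[:,:,::-1])
E
```

```text
clk 10.78 tcp [502.5 -75.3 114.2] rack [-139.4  -26.9  114.2] yaw 67.2 rotvec to deck-pose [ 0.29 -9.83 11.37] ft [ 0.29 -0.57 -0.21] grip 85.6
delta [ 17.6  23.8 -87. ]
[-0.12  0.37 -0.14  1.1  -0.05  0.28]
deck chock [-83.8 -19.8   4.9] -0.911
deck chock [-80.9 -20.1   3.4] -0.955
list index out of range
```

View pics/c4.png

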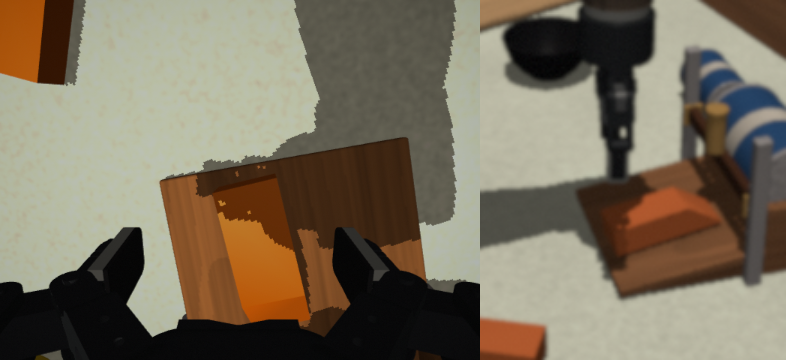

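The wrist view shows the chock flat on the deck: tail at about (245,183), deck front corners at (160,180) and (408,138), right of centre and slightly turned. I'll check the rack fit against these corners and work out the regrasp.

```bash
python3 - <<'E'
from fit import *
p=camera('wrist')
C=[proj(p,w([-151,y,13.8])/1e3+[RX,RY,0])[0].round(1) for y in(-98,98)]; print(C)
g=[ (RR.T@(ray(p,uv,.0138)*1e3-np.array([RX,RY,0])*1e3)).round(1) for uv in((214,240),(543.5,184))]; print(g)
O=np.array([-81,-20,35-.1405*81]); d=np.array([np.cos(np.radians(3.4)),np.sin(np.radians(3.4)),0]); Rp=Ro.from_euler('y',-8,degrees=True).as_matrix()
tg=w(O+Rp@(d*-44+[0,0,6]))+np.array([RX,RY,0])*1e3
e,a,R=tool(); n=w(Rp@[0,0,1]); Rg=Ro.from_rotvec(n*np.radians(3.4)).as_matrix()@RT
print('delta',(tg-e).round(1),'rot',np.degrees(Ro.from_matrix(Rg@R.T).as_rotvec()).round(2))
E
```

```text
[array([206.4, 243.2]), array([538.4, 183.6])]
[array([-152.1,  -92.9,   13.8]), array([-150.3,  100.7,   13.8])]
delta [ 14.7   1.4 -90.8] rot [ 0.14 -9.68 14.67]
```

drive_tool(increments=[[[5,0,0],[0,-3.2,4.9],1],[[5,1,0],[0,-3.2,4.9],1],[[5,0,0],[0,-3.2,4.9],1],[[0,0,-20],[0,0,0],1],[[0,0,-20],[0,0,0],1],[[0,0,-15],[0,0,0],1],[[0,0,0],[0,0,0],1],[[0,0,0],[0,0,0],1]])

```text
clock: 11.65
eef_pos: [0.5167, -0.0743, 0.0587]
tool_rot: [0.071, 0.995, -0.01, 0.068]
ft_force: [1.1, 0.3, -0.4]
grip_width: 0.0856
grasp_force: 0.0
```

```bash
python3 - <<'E'
from fit import *
O=np.array([-81,-20,35-.1405*81]); d=np.array([np.cos(np.radians(3.4)),np.sin(np.radians(3.4)),0]); Rp=Ro.from_euler('y',-8,degrees=True).as_matrix()
tg=w(O+Rp@(d*-44+[0,0,6]))+np.array([RX,RY,0])*1e3
e,a,R=tool(); n=w(Rp@[0,0,1]); Rg=Ro.from_rotvec(n*np.radians(3.4)).as_matrix()@RT
print('delta',(tg-e).round(1),'rot',np.degrees(Ro.from_matrix(Rg@R.T).as_rotvec()).round(2),get_obs()['ft_force'])
E
```

```text
delta [  0.5   0.3 -35.3] rot [ 0.14 -0.19 -0.05] [ 1.08041086  0.25376307 -0.40088042]
```

drive_tool(increments=[[[0,0,-18],[0,0,0],1],[[0,0,-16],[0,0,0],1],[[0,0,0],[0,0,0],1],[[0,0,0],[0,0,0],0],[[0,0,0],[0,0,0],0],[[0,0,0],[0,0,0],0],[[0,0,0],[0,0,0],0],[[0,0,0],[0,0,0],0]])

```text
clock: 12.32
eef_pos: [0.5188, -0.0746, 0.027]
tool_rot: [0.071, 0.995, -0.011, 0.07]
ft_force: [-1.7, -0.7, 6.0]
grip_width: 0.0439
grasp_force: 62.1
```

drive_tool(increments=[[[0,0,0],[0,0,0],0],[[0,0,0],[0,0,0],0],[[0,0,5],[0,0,0],0],[[4,21,0],[0,0,-3.4],0],[[0,0,0],[0,0,0],0],[[0,0,0],[0,0,0],0]])

```text
clock: 12.82
eef_pos: [0.5214, -0.0526, 0.0305]
tool_rot: [0.099, 0.993, -0.012, 0.068]
ft_force: [0.1, 0.7, -1.4]
grip_width: 0.0437
grasp_force: 61.6
```

```bash
python3 - <<'E'
from fit import *
t=camera('top');p=camera('wrist');s=camera('side'); st(tcp_target(-82,4,y=2)); st(tcp_target(-45,2,y=2))
C=[proj(p,w([-151,y,13.8])/1e3+[RX,RY,0])[0].round(1) for y in(-98,98)]; print(C)
cv2.imwrite('pics/c5.png',np.hstack([cv2.resize(p['image'],(480,360)),cv2.resize(s['image'][160:360,240:410],(306,360))])[:,:,::-1])
E
```

```text
clk 12.97 tcp [521.  -53.6  30.2] rack [-125.7   -1.8   30.2] yaw 78.4 rotvec to deck-pose [ 0.62 -0.23 -0.06] ft [-0.36 -0.53 -2.3 ] grip 43.8
delta [-0.5  4.  -2.9]
clk 12.97 tcp [521.  -53.6  30.2] rack [-125.7   -1.8   30.2] yaw 78.4 rotvec to deck-pose [ 0.62 -0.23 -0.06] ft [-0.36 -0.53 -2.3 ] grip 43.8
delta [36.  -3.5  0.3]
[array([ 62., 227.]), array([576.6, 230.5])]
```

View pics/c5.png

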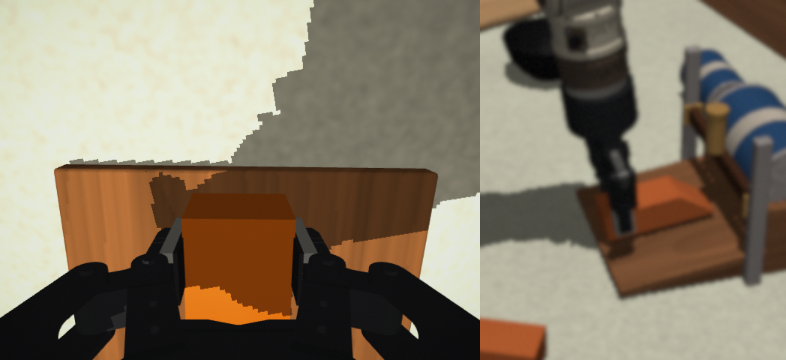

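Wrist view: the chock is gripped and aligned with the deck, whose front corners show at (55,170) and (437,173). The rack's mid-line is about 3 mm left of the fit. Next: under the bar and set down.

drive_tool(increments=[[[13,0,1],[0,0,0],0],[[12,-1,0],[0,0,0],0],[[11,-1,0],[0,0,0],0],[[0,0,0],[0,0,0],0],[[0,0,0],[0,0,0],0],[[0,0,0],[0,0,0],0]])

```text
clock: 13.47
eef_pos: [0.5582, -0.056, 0.0318]
tool_rot: [0.101, 0.992, -0.013, 0.069]
ft_force: [1.0, -0.6, 0.6]
grip_width: 0.0442
grasp_force: 62.2
```

```bash
sed -i 's/^RX,RY,RA=.*/RX,RY,RA=.6450,-.0746,-.2031/' fit.py; python3 - <<'E'
from fit import *
camera('side'); st(tcp_target(-45,0))
E
```

```text
clk 13.52 tcp [558.2 -55.9  31.8] rack [-88.8   0.8  31.8] yaw 78.4 rotvec to deck-pose [ 0.65 -0.08 -0.01] ft [ 0.78 -1.04  1.04] grip 43.9
delta [-0.7 -0.7 -3.3]
```

drive_tool(increments=[[[0,0,-1],[0,0,0],0],[[0,0,0],[0,0,0],0.8],[[0,0,0],[0,0,0],1],[[0,0,0],[0,0,0],1],[[0,0,0],[0,0,0],1],[[-3,1,22],[0,0,0],1],[[-3,1,28],[0,0,0],1],[[-20,4,10],[0,0,0],0.1]])

```text
clock: 14.18
eef_pos: [0.5361, -0.0498, 0.0938]
tool_rot: [0.1, 0.992, -0.012, 0.072]
ft_force: [3.1, 0.2, 1.8]
grip_width: 0.0752
grasp_force: 0.0
```

drive_tool(increments=[[[-18,3,0],[-0.6,0,0],0.1],[[0,0,0],[0,0,0],0.1],[[0,0,0],[0,0,0],0.1],[[0,0,0],[0,0,0],0.1],[[0,0,0],[0,0,0],0.1]])

```text
clock: 14.6
eef_pos: [0.5143, -0.0464, 0.0901]
tool_rot: [0.1, 0.992, -0.018, 0.069]
ft_force: [-0.6, 0.1, 0.2]
grip_width: 0.0123
grasp_force: 0.0
```

```bash
python3 - <<'E'
from fit import *
t=camera('top');s=camera('side');p=camera('wrist'); st(tcp_target(-45,0,gx=-84,gz=6))
for v in (s,p,t):
    try: deckfit([(v,seg(v,(-45,0)))],(-45,0),0)
    except Exception as e: print(e)
E
```

```text
clk 14.75 tcp [513.9 -46.5  89.9] rack [-134.     1.1   89.9] yaw 78.4 rotvec to deck-pose [ 1.21 -0.2  -0.04] ft [-0.12 -0.88 -0.5 ] grip 8.4
delta [  4.7  -2.1 -67. ]
deck chock [-48.2   1.4   1.2] -0.932
deck chock [-45.1   1.5  -0.9] -0.276
deck chock [-49.4   1.2  -0. ] -0.706
```

drive_tool(increments=[[[0,0,-30],[0.6,0,0],0.1],[[0,0,-25],[0.6,0,0],0.1],[[0,0,-11],[0,0,0],0.1],[[0,0,0],[0,0,0],0.1],[[0,0,0],[0,0,0],0.1],[[0,0,0],[0,0,0],0.1]])

```text
clock: 15.4
eef_pos: [0.5144, -0.0464, 0.0252]
tool_rot: [0.101, 0.993, -0.007, 0.069]
ft_force: [0.2, -0.9, -0.9]
grip_width: 0.0084
grasp_force: 0.0
```

```bash
cat >> fit.py <<'E'
U=w([c8,0,s8])
def ff(n=6):
    F=[]
    for i in range(n): camera('side'); F.append(get_obs()['ft_force'])
    F=np.array(F); print('F along',(F@U).round(1),'mean',round((F@U).mean(),2),'vec',F.mean(0).round(2))
E
python3 - <<'E'
from fit import *
ff(8); st(); print('U',U.round(4))
E
```

```text
F along [ 0.4 -0.  -0.6 -0.   0.   1.4 -0.5 -0.2] mean 0.06 vec [ 0.01 -0.13  0.17]
clk 15.8 tcp [513.8 -46.3  24.8] rack [-134.2    1.2   24.8] yaw 78.4 rotvec to deck-pose [ 0.02 -0.13 -0.05] ft [-0.21  0.04  0.31] grip 8.5
U [ 0.9699 -0.1997  0.1392]
```

drive_tool(increments=[[[3.9,-0.8,0.56],[0,0,0],0.1],[[3.9,-0.8,0.56],[0,0,0],0.1],[[2.9,-0.6,0.42],[0,0,0],0.1],[[2.9,-0.6,0.42],[0,0,0],0.1],[[2.9,-0.6,0.42],[0,0,0],0.1],[[2.9,-0.6,0.42],[0,0,0],0.1],[[2.9,-0.6,0.42],[0,0,0],0.1],[[0,0,0],[0,0,0],0.1]])

```text
clock: 16.47
eef_pos: [0.5363, -0.051, 0.0275]
tool_rot: [0.101, 0.993, -0.007, 0.068]
ft_force: [-0.9, -0.4, -0.3]
grip_width: 0.0086
grasp_force: 0.1
```

```bash
python3 - <<'E'
from fit import *
ff(4); st()
s=camera('side'); deckfit([(s,seg(s,(-40,0)))],(-40,0),0)
E
```

```text
F along [-0.3 -0.3 -0.6  0.2] mean -0.25 vec [-0.42 -0.45  0.49]
clk 16.67 tcp [536.1 -51.   27.6] rack [-111.4    1.2   27.6] yaw 78.4 rotvec to deck-pose [ 0.02 -0.14 -0.05] ft [ 0.02 -0.32  0.76] grip 8.5
deck chock [-40.8   0.8   4.5] -0.843
```

drive_tool(increments=[[[1.94,-0.4,0.28],[0,0,0],0.1],[[1.94,-0.4,0.28],[0,0,0],0.1],[[1.94,-0.4,0.28],[0,0,0],0.1],[[1.94,-0.4,0.28],[0,0,0],0.1],[[0,0,0],[0,0,0],0.1]])

```text
clock: 17.18
eef_pos: [0.543, -0.0524, 0.0284]
tool_rot: [0.101, 0.993, -0.007, 0.067]
ft_force: [-3.6, 1.5, 1.8]
grip_width: 0.0086
grasp_force: 1.4
```

```bash
python3 - <<'E'
from fit import *
ff(4); st()
E
```

```text
F along [-2.7 -2.4 -3.4 -3.4] mean -2.99 vec [-3.03  0.59  0.49]
clk 17.38 tcp [543.  -52.4  28.4] rack [-104.3    1.2   28.4] yaw 78.4 rotvec to deck-pose [ 0.   -0.23 -0.05] ft [-3.48  0.39  0.39] grip 8.4
```

drive_tool(increments=[[[0.97,-0.2,0.14],[0,0,0],0.1],[[0.97,-0.2,0.14],[0,0,0],0.1],[[0.97,-0.2,0.14],[0,0,0],0.1],[[0.97,-0.2,0.14],[0,0,0],0.1]])

```text
clock: 17.72
eef_pos: [0.5456, -0.053, 0.0286]
tool_rot: [0.101, 0.993, -0.007, 0.066]
ft_force: [-6.7, 1.3, 2.3]
grip_width: 0.0083
grasp_force: 2.7
```

```bash
python3 - <<'E'
from fit import *
ff(4); st()
s=camera('side'); p=camera('wrist')
try: deckfit([(s,seg(s,(-32,0)))],(-32,0),0)
except Exception as e: print(e)
cv2.imwrite('pics/c6.png',np.hstack([cv2.resize(p['image'],(400,300)),cv2.resize(s['image'][180:340,290:490],(400,320))[:300]])[:,:,::-1])
E
```

```text
F along [-2.8 -3.3 -2.5 -2.9] mean -2.88 vec [-2.69  1.01 -0.54]
clk 17.92 tcp [546.9 -53.3  28.9] rack [-100.4    1.1   28.9] yaw 78.4 rotvec to deck-pose [ 0.01 -0.24 -0.05] ft [-2.56  1.58 -1.03] grip 8.6
deck chock [-32.6   2.3   5.1] -0.698
```

View pics/c6.png

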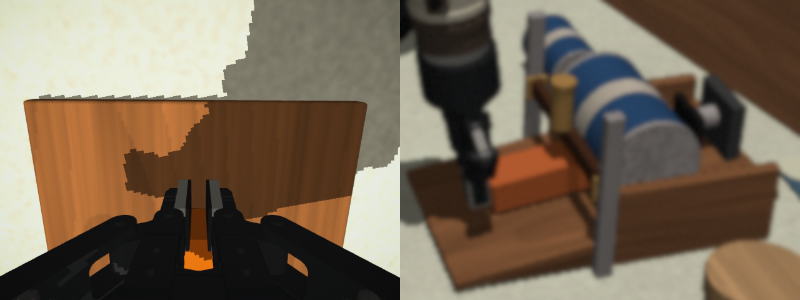

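Side view: the fingers are behind the chock's tail at about (478,190), and its nose is under the bar against the tin. The steady 3 N means the tin is rolling. I'll keep pushing in small steps while reading the force.

drive_tool(increments=[[[0.97,-0.2,0.14],[0,0,0],0.1],[[0.97,-0.2,0.14],[0,0,0],0.1],[[0,0,0],[0,0,0],0.1],[[0,0,0],[0,0,0],0.1]])

```text
clock: 18.4
eef_pos: [0.55, -0.0538, 0.0297]
tool_rot: [0.101, 0.993, -0.007, 0.068]
ft_force: [-1.6, 0.8, -1.1]
grip_width: 0.0083
grasp_force: 1.2
```

```bash
python3 - <<'E'
from fit import *
ff(4); st()
E
```

```text
F along [-2.1 -3.1 -1.8 -1.6] mean -2.18 vec [-1.93  0.54 -1.45]
clk 18.6 tcp [549.9 -53.8  29.7] rack [-97.3   1.2  29.7] yaw 78.4 rotvec to deck-pose [ 0.02 -0.12 -0.05] ft [-1.31  0.75 -1.39] grip 8.9
```

drive_tool(increments=[[[0.97,-0.2,0.14],[0,0,0],0.1],[[0.97,-0.2,0.14],[0,0,0],0.1],[[0,0,0],[0,0,0],0.1],[[0,0,0],[0,0,0],0.1],[[0,0,0],[0,0,0],0.1]])

```text
clock: 19.02
eef_pos: [0.5512, -0.0541, 0.0297]
tool_rot: [0.101, 0.993, -0.007, 0.068]
ft_force: [-3.3, 0.4, -0.5]
grip_width: 0.0082
grasp_force: 1.6
```

```bash
python3 - <<'E'
from fit import *
ff(3); st()
E
```

```text
F along [-3.4 -3.8 -3.5] mean -3.58 vec [-3.34  1.05 -0.92]
clk 19.17 tcp [551.2 -54.1  29.7] rack [-96.    1.2  29.7] yaw 78.4 rotvec to deck-pose [ 0.01 -0.19 -0.05] ft [-3.12  2.23 -0.16] grip 8.7
```

drive_tool(increments=[[[0.97,-0.2,0.14],[0,0,0],0.1],[[0.97,-0.2,0.14],[0,0,0],0.1],[[0,0,0],[0,0,0],0.1],[[0,0,0],[0,0,0],0.1],[[0,0,0],[0,0,0],0.1]])

```text
clock: 19.58
eef_pos: [0.5537, -0.0546, 0.0302]
tool_rot: [0.101, 0.993, -0.007, 0.068]
ft_force: [-1.5, 1.4, -0.6]
grip_width: 0.0087
grasp_force: 1.2
```

```bash
python3 - <<'E'
from fit import *
ff(3); st()
E
```

```text
F along [-1.9 -1.8 -2. ] mean -1.91 vec [-1.74  0.37 -1.04]
clk 19.73 tcp [553.7 -54.6  30.3] rack [-93.5   1.2  30.3] yaw 78.4 rotvec to deck-pose [ 0.02 -0.13 -0.05] ft [-1.87  0.24 -1.17] grip 8.5
```

drive_tool(increments=[[[0.97,-0.2,0.14],[0,0,0],0.1],[[0.97,-0.2,0.14],[0,0,0],0.1],[[0,0,0],[0,0,0],0.1],[[0,0,0],[0,0,0],0.1],[[0,0,0],[0,0,0],0.1]])

```text
clock: 20.15
eef_pos: [0.5551, -0.0549, 0.0303]
tool_rot: [0.101, 0.993, -0.007, 0.068]
ft_force: [-2.8, 0.2, -0.7]
grip_width: 0.0084
grasp_force: 1.6
```

```bash
python3 - <<'E'
from fit import *
ff(3); st()
E
```

```text
F along [-3.6 -3.6 -3.5] mean -3.58 vec [-3.42  0.55 -1.08]
clk 20.3 tcp [555.2 -54.9  30.3] rack [-92.    1.2  30.3] yaw 78.4 rotvec to deck-pose [ 0.01 -0.18 -0.05] ft [-3.36  0.38 -1.36] grip 8.7
```

drive_tool(increments=[[[0.97,-0.2,0.14],[0,0,0],0.1],[[0.97,-0.2,0.14],[0,0,0],0.1],[[0,0,0],[0,0,0],0.1],[[0,0,0],[0,0,0],0.1],[[0,0,0],[0,0,0],0.1]])

```text
clock: 20.72
eef_pos: [0.5575, -0.0554, 0.0308]
tool_rot: [0.101, 0.993, -0.007, 0.068]
ft_force: [-2.4, -0.3, -0.4]
grip_width: 0.0085
grasp_force: 1.2
```

```bash
python3 - <<'E'
from fit import *
ff(3); st()
E
```

```text
F along [-2.6 -1.8 -1.9] mean -2.07 vec [-1.93  0.4  -0.8 ]
clk 20.87 tcp [557.5 -55.4  30.8] rack [-89.6   1.2  30.8] yaw 78.4 rotvec to deck-pose [ 0.02 -0.13 -0.05] ft [-1.67  0.39 -1.23] grip 8.5
```

drive_tool(increments=[[[0.97,-0.2,0.14],[0,0,0],0.1],[[0.97,-0.2,0.14],[0,0,0],0.1],[[0,0,0],[0,0,0],0.1],[[0,0,0],[0,0,0],0.1],[[0,0,0],[0,0,0],0.1]])

```text
clock: 21.28
eef_pos: [0.5591, -0.0557, 0.0309]
tool_rot: [0.101, 0.993, -0.007, 0.068]
ft_force: [-3.4, -0.2, -1.3]
grip_width: 0.0085
grasp_force: 1.5
```

```bash
python3 - <<'E'
from fit import *
ff(3); st()
E
```

```text
F along [-4.1 -3.4 -2.9] mean -3.44 vec [-3.25  0.64 -1.15]
clk 21.43 tcp [559.1 -55.7  30.9] rack [-88.    1.2  30.9] yaw 78.4 rotvec to deck-pose [ 0.01 -0.18 -0.05] ft [-2.59  0.85 -1.24] grip 8.8
```

drive_tool(increments=[[[0.97,-0.2,0.14],[0,0,0],0.1],[[0.97,-0.2,0.14],[0,0,0],0.1],[[0,0,0],[0,0,0],0.1],[[0,0,0],[0,0,0],0.1],[[0,0,0],[0,0,0],0.1]])

```text
clock: 21.85
eef_pos: [0.5614, -0.0562, 0.0313]
tool_rot: [0.101, 0.993, -0.007, 0.068]
ft_force: [-2.3, 0.6, -0.4]
grip_width: 0.0085
grasp_force: 1.2
```

```bash
python3 - <<'E'
from fit import *
ff(3); st()
E
```

```text
F along [-3.6 -1.6 -1.9] mean -2.41 vec [-2.21  0.53 -1.09]
clk 22.0 tcp [561.4 -56.2  31.3] rack [-85.6   1.2  31.3] yaw 78.4 rotvec to deck-pose [ 0.02 -0.14 -0.05] ft [-1.69  0.71 -1.15] grip 8.7
```

drive_tool(increments=[[[0.97,-0.2,0.14],[0,0,0],0.1],[[0.97,-0.2,0.14],[0,0,0],0.1],[[0,0,0],[0,0,0],0.1],[[0,0,0],[0,0,0],0.1],[[0,0,0],[0,0,0],0.1]])

```text
clock: 22.42
eef_pos: [0.5627, -0.0565, 0.0313]
tool_rot: [0.101, 0.993, -0.007, 0.068]
ft_force: [-3.4, 1.1, -0.8]
grip_width: 0.0087
grasp_force: 1.9
```

```bash
python3 - <<'E'
from fit import *
ff(3); st()
E
```

```text
F along [-3.2 -4.1 -3.6] mean -3.64 vec [-3.49  0.54 -1.06]
clk 22.57 tcp [562.7 -56.5  31.4] rack [-84.2   1.1  31.4] yaw 78.4 rotvec to deck-pose [ 0.01 -0.2  -0.05] ft [-3.51 -0.05 -1.26] grip 8.8
```

drive_tool(increments=[[[0.97,-0.2,0.14],[0,0,0],0.1],[[0.97,-0.2,0.14],[0,0,0],0.1],[[0,0,0],[0,0,0],0.1],[[0,0,0],[0,0,0],0.1],[[0,0,0],[0,0,0],0.1]])

```text
clock: 22.98
eef_pos: [0.5629, -0.0565, 0.0312]
tool_rot: [0.101, 0.993, -0.007, 0.066]
ft_force: [-7.1, 2.1, 2.5]
grip_width: 0.0082
grasp_force: 3.8
```

```bash
python3 - <<'E'
from fit import *
ff(3); st()
E
```

```text
F along [-7.3 -7.2 -8.1] mean -7.52 vec [-7.69  1.48  1.7 ]
clk 23.13 tcp [562.9 -56.5  31.2] rack [-84.1   1.1  31.2] yaw 78.4 rotvec to deck-pose [-0.03 -0.4  -0.06] ft [-8.31  1.69  2.1 ] grip 8.2
```

The force has jumped to 7.5 N, so the tin has met the pad. Finer steps now, aiming for about 12 N.

drive_tool(increments=[[[0.48,-0.1,0.07],[0,0,0],0.1],[[0.48,-0.1,0.07],[0,0,0],0.1],[[0.48,-0.1,0.07],[0,0,0],0.1],[[0,0,0],[0,0,0],0.1],[[0,0,0],[0,0,0],0.1],[[0,0,0],[0,0,0],0.1]])

```text
clock: 23.63
eef_pos: [0.5629, -0.0565, 0.0311]
tool_rot: [0.101, 0.993, -0.007, 0.065]
ft_force: [-12.0, 3.7, 3.9]
grip_width: 0.0083
grasp_force: 5.2
```

```bash
python3 - <<'E'
from fit import *
ff(4); st()
E
```

```text
F along [-10.7 -10.7 -10.7 -10.2] mean -10.57 vec [-10.92   2.77   4.07]
clk 23.83 tcp [563.  -56.6  31.1] rack [-84.    1.1  31.1] yaw 78.4 rotvec to deck-pose [-0.05 -0.54 -0.07] ft [-10.61   3.01   5.02] grip 8.3
```

The fingers are also pressing the chock down with about 5 N, which adds friction. I'll relieve that by raising slightly.

drive_tool(increments=[[[-0.1,0,0.5],[0,0,0],0.1],[[-0.1,0,0.5],[0,0,0],0.1],[[0,0,0],[0,0,0],0.1],[[0,0,0],[0,0,0],0.1]])

```text
clock: 24.17
eef_pos: [0.5632, -0.0567, 0.0317]
tool_rot: [0.101, 0.993, -0.007, 0.065]
ft_force: [-8.4, 3.0, -0.8]
grip_width: 0.0087
grasp_force: 4.1
```

```bash
cat >> fit.py <<'E'
NN=w([-s8,0,c8])
def fn(n=4):
    F=[]
    for i in range(n): camera('side'); F.append(get_obs()['ft_force'])
    F=np.array(F); print('along',(F@U).mean().round(2),'normal',(F@NN).mean().round(2)); st()
E
python3 - <<'E'
from fit import *
fn()
E
```

```text
along -7.69 normal 0.82
clk 24.37 tcp [563.2 -56.7  31.7] rack [-83.7   1.1  31.7] yaw 78.4 rotvec to deck-pose [-0.05 -0.51 -0.06] ft [-6.98  1.45  0.47] grip 8.7
```

drive_tool(increments=[[[0.5,-0.1,0.3],[0,0,0],0.1],[[0.5,-0.1,0.3],[0,0,0],0.1],[[0.5,-0.1,0.2],[0,0,0],0.1],[[0,0,0],[0,0,0],0.1],[[0,0,0],[0,0,0],0.1]])

```text
clock: 24.78
eef_pos: [0.5636, -0.0568, 0.0319]
tool_rot: [0.101, 0.993, -0.007, 0.064]
ft_force: [-9.5, 2.2, -0.2]
grip_width: 0.0085
grasp_force: 4.9
```

```bash
python3 - <<'E'
from fit import *
fn()
E
```

```text
along -9.93 normal 1.21
clk 24.98 tcp [563.5 -56.8  31.9] rack [-83.4   1.   31.9] yaw 78.4 rotvec to deck-pose [-0.07 -0.64 -0.07] ft [-9.67  2.21  0.71] grip 8.6
```

drive_tool(increments=[[[0.5,-0.1,0.3],[0,0,0],0.1],[[0.5,-0.1,0.3],[0,0,0],0.1],[[0.5,-0.1,0.3],[0,0,0],0.1],[[0,0,0],[0,0,0],0.1],[[0,0,0],[0,0,0],0.1]])

```text
clock: 25.4
eef_pos: [0.5639, -0.0569, 0.0323]
tool_rot: [0.101, 0.993, -0.007, 0.063]
ft_force: [-11.8, 2.6, -0.0]
grip_width: 0.0086
grasp_force: 5.8
```

```bash
python3 - <<'E'
from fit import *
fn()
E
```

```text
along -11.59 normal 1.16
clk 25.6 tcp [563.9 -57.   32.3] rack [-83.    0.9  32.3] yaw 78.4 rotvec to deck-pose [-0.08 -0.77 -0.07] ft [-11.3    2.65  -0.77] grip 8.4
```

drive_tool(increments=[[[0.4,-0.1,0.3],[0,0,0],0.1],[[0.4,-0.1,0.3],[0,0,0],0.1],[[0.2,0,0.2],[0,0,0],0.1],[[0,0,0],[0,0,0],0.1],[[0,0,0],[0,0,0],0.1]])

```text
clock: 26.02
eef_pos: [0.564, -0.057, 0.0327]
tool_rot: [0.1, 0.993, -0.007, 0.062]
ft_force: [-12.4, 2.6, -1.2]
grip_width: 0.0084
grasp_force: 6.4
```

```bash
python3 - <<'E'
from fit import *
fn()
E
```

```text
along -13.04 normal 1.76
clk 26.22 tcp [564.  -57.   32.7] rack [-82.8   0.9  32.7] yaw 78.4 rotvec to deck-pose [-0.1  -0.87 -0.07] ft [-13.35   3.38   0.14] grip 8.7
```

13 N at the tail. Letting go now, straight back and then up.

drive_tool(increments=[[[-2,0.4,-0.3],[0,0,0],0.1],[[-3,0.6,-0.4],[0,0,0],0.1],[[-10,2,-1],[0,0,0],0.1],[[-15,3,-1],[0,0,0],0.1],[[0,0,30],[0.8,3.9,0],0.1],[[0,0,40],[0.8,3.9,0],0.1],[[0,0,40],[0,0,0],0.1],[[0,0,40],[0,0,0],0.1]])

```text
clock: 26.88
eef_pos: [0.5426, -0.0525, 0.1826]
tool_rot: [0.101, 0.995, -0.001, 0.003]
ft_force: [1.0, 0.1, -0.9]
grip_width: 0.0085
grasp_force: 0.0
```

drive_tool(increments=[[[0,0,40],[0,0,0],0.7],[[10,-2,20],[0,0,0],0.7],[[10,-2,0],[0,0,0],0.7],[[0,0,0],[0,0,0],0.7],[[0,0,0],[0,0,0],0.7]])

```text
clock: 27.3
eef_pos: [0.5615, -0.0563, 0.2408]
tool_rot: [0.101, 0.995, -0.001, 0.002]
ft_force: [-0.1, 0.1, -0.2]
grip_width: 0.0598
grasp_force: 0.0
```

```bash
python3 - <<'E'
from fit import *
s=camera('side');t=camera('top');p=camera('wrist'); st()
for z in(100,151): print('knob pred',z,*[proj(v,w([-9.5,0,z])/1e3+[RX,RY,0])[0].round(1) for v in(s,t,p)])
for v in (s,p):
  for q in silhouettes('bar_knob',v)[:2]: print(q['conf'],q['bbox'])
save(s,'s7');save(p,'w7')
cv2.imwrite('pics/c7.png',np.hstack([cv2.resize(p['image'],(400,300)),cv2.resize(s['image'][160:340,290:490],(400,360))[:300]])[:,:,::-1])
E
```

```text
clk 27.45 tcp [559.5 -56.  239.2] rack [-87.5   1.  239.2] yaw 78.4 rotvec to deck-pose [-1.55 -7.86 -0.05] ft [0.16 0.15 0.03] grip 60.0
knob pred 100 [374.6 243.1] [354.7 204.2] [314.1 324.9]
knob pred 151 [376.  220.2] [356.5 200.8] [313.4 363.3]
0.94 [355.9, 216.6, 393.8, 277.8]
0.74 [178.7, 298.0, 447.1, 375.5]
```

View pics/c7.png

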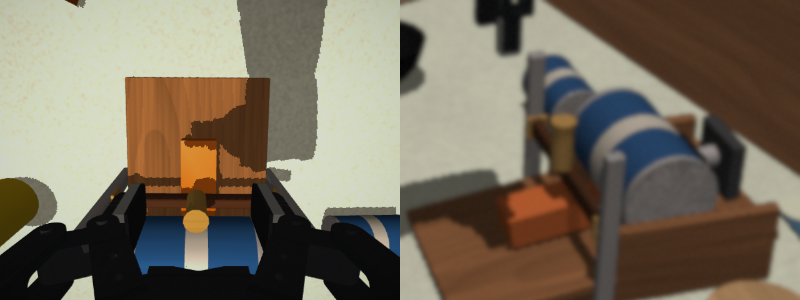

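Wrist view: knob disc at (196,221) in the crop, fingers either side, chock lying straight under the bar against the tin. In the side view the tin now touches the pad. Next I'll locate the knob precisely.

```bash
python3 - <<'E'
from fit import *
p=camera('wrist');s=camera('side')
def inr(X): return (RR.T@(X*1e3-np.array([RX,RY,0])*1e3)).round(1)
def blob(v,box):
    x0,y0,x1,y1=box; h=cv2.cvtColor(v['image'][y0:y1,x0:x1],cv2.COLOR_RGB2HSV)
    m=cv2.inRange(h,(16,110,120),(32,255,255)); n,l,S,c=cv2.connectedComponentsWithStats(m); i=1+S[1:,4].argmax(); return c[i]+[x0,y0],S[i]+[x0,y0,0,0,0]
for z in(.151,.154,.157):
    b=blob(p,(270,300,360,400)); print(z,b[0].round(1),b[1],inr(ray(p,b[0],z)))
b=blob(s,(350,205,395,260)); print(b[0].round(1),b[1])
for z in (.151,.157): print(inr(ray(s,(b[0][0],b[1][1]+4),z)))
E
```

```text
0.151 [313.2 354.7] [ 293  337   42   37 1224] [-1.59e+01 -1.00e-01  1.51e+02]
0.154 [313.2 354.7] [ 293  337   42   37 1224] [-1.77e+01 -1.00e-01  1.54e+02]
0.157 [313.2 354.7] [ 293  337   42   37 1224] [-19.5  -0.  157. ]
[371.6 219.9] [366 217  12   7  67]
[-18.7  -0.8 151. ]
[-22.7 -10.8 157. ]
```

Both cameras put the knob at about rack x = -16 and the nominal value is -9.5. The pads are 22 wide, so I'll aim at x = -14.

drive_tool(increments=[[[24,-5,0],[0,0,0],0.7],[[24,-6,0],[0,0,0],0.7],[[24,-5,0],[0,0,0],0.7],[[0,0,-30],[0,0,0],0.7],[[0,0,-30],[0,0,0],0.7],[[0,0,0],[0,0,0],0.7],[[0,0,0],[0,0,0],0.7]])

```text
clock: 28.23
eef_pos: [0.6303, -0.0718, 0.1779]
tool_rot: [0.101, 0.995, -0.0, -0.002]
ft_force: [0.7, -0.1, 0.6]
grip_width: 0.0596
grasp_force: 0.0
```

```bash
python3 - <<'E'
from fit import *
s=camera('side');p=camera('wrist'); st()
cv2.imwrite('pics/c8.png',np.hstack([cv2.resize(p['image'],(400,300)),cv2.resize(s['image'][100:340,290:490],(400,480))[150:450]])[:,:,::-1])
E
```

```text
clk 28.33 tcp [632.8 -72.  181.9] rack [-12.4   0.  181.9] yaw 78.4 rotvec to deck-pose [-1.53 -7.64 -0.06] ft [ 0.65 -0.62  1.71] grip 59.9
```

View pics/c8.png

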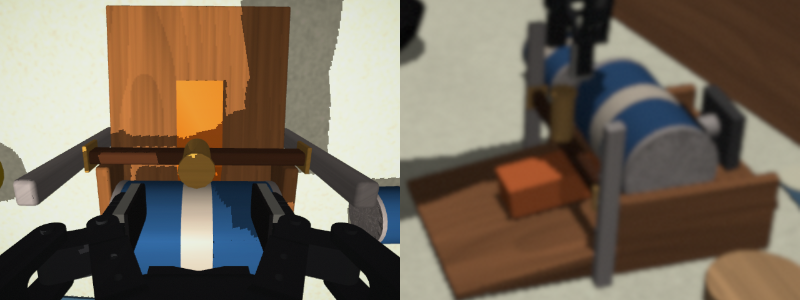

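Wrist view: bar across at row 157, knob disc at (197,170) between the fingers, and the side view shows the gripper above the knob. I'll compare the tool axis with the disc.

```bash
python3 - <<'E'
from fit import *
p=camera('wrist')
def inr(X): return (RR.T@(X*1e3-np.array([RX,RY,0])*1e3)).round(1)
e,_,R=tool(); print('axis at .151 px',proj(p,np.array([e[0],e[1],151])/1e3), 'at .1',proj(p,np.array([e[0],e[1],100])/1e3))
h=cv2.cvtColor(p['image'],cv2.COLOR_RGB2HSV); print(p['image'][272,310:320].mean(0),h[272,315])
for z in(.151,.155): print(inr(ray(p,(315,272),z)))
for y in (-105,105): print('post',proj(p,w([-9.5,y,175])/1e3+[RX,RY,0]),proj(p,w([-9.5,y*98/105,100])/1e3+[RX,RY,0]))
E
```

```text
axis at .151 px [[314.29497211 280.05737389]] at .1 [[314.97672928 246.38016038]]
[110.8  80.2  32.9] [ 18 179 111]
[-15.7   0.4 151. ]
[-17.2   0.4 155. ]
post [[ 42.02202502 308.35008128]] [[138.86334879 250.33026603]]
post [[585.20111493 309.16122468]] [[490.77096946 250.85253077]]
```

drive_tool(increments=[[[-1.5,0.3,-25],[0,0,0],0.7],[[0,0,-25],[0,0,0],0.7],[[0,0,-14],[0,0,0],0.7],[[0,0,0],[0,0,0],0.7],[[0,0,0],[0,0,0],0.7]])

```text
clock: 28.8
eef_pos: [0.6313, -0.0718, 0.1177]
tool_rot: [0.101, 0.995, -0.001, 0.002]
ft_force: [0.1, -0.7, 0.4]
grip_width: 0.0598
grasp_force: 0.0
```

```bash
python3 - <<'E'
from fit import *
ff(3); st()
E
```

```text
F along [-0.9 -0.1  0. ] mean -0.31 vec [-0.37  0.16  0.53]
clk 28.95 tcp [632.5 -71.9 119. ] rack [-1.28e+01  1.00e-01  1.19e+02] yaw 78.4 rotvec to deck-pose [-1.51 -7.48 -0.06] ft [0.09 0.33 0.03] grip 60.0
```

drive_tool(increments=[[[0,0,0],[0,0,0],0.3],[[0,0,0],[0,0,0],0.2],[[0,0,0],[0,0,0],0],[[0,0,0],[0,0,0],0],[[0,0,0],[0,0,0],0],[[0,0,0],[0,0,0],0],[[0,0,0],[0,0,0],0],[[0,0,0],[0,0,0],0]])

```text
clock: 29.62
eef_pos: [0.6309, -0.0732, 0.117]
tool_rot: [0.101, 0.995, -0.002, 0.001]
ft_force: [-2.2, -5.4, 3.3]
grip_width: 0.0206
grasp_force: 58.5
```

```bash
python3 - <<'E'
from fit import *
ff(2); st()
E
```

```text
F along [0.4 0.6] mean 0.51 vec [-1.01 -4.93  3.61]
clk 29.72 tcp [631.  -73.2 117. ] rack [-14.   -1.5 117. ] yaw 78.4 rotvec to deck-pose [-1.41 -7.7   0.02] ft [-0.82 -4.84  3.45] grip 20.5
```

drive_tool(increments=[[[0,-1.5,3],[0,0,0],0],[[0,0,6],[0,0,0],0],[[0,0,9],[0,0,0],0],[[0,0,10],[0,0,0],0],[[0,0,10],[0,0,0],0],[[0,0,10],[0,0,0],0],[[0,0,10],[0,0,0],0],[[0,0,6],[0,0,0],0]])

```text
clock: 30.38
eef_pos: [0.6309, -0.0732, 0.1796]
tool_rot: [0.101, 0.995, -0.0, 0.0]
ft_force: [4.0, -2.2, -9.3]
grip_width: 0.0201
grasp_force: 58.9
```

```bash
python3 - <<'E'
from fit import *
ff(2); st()
E
```

```text
F along [1.9 0.7] mean 1.32 vec [ 1.18 -2.28 -1.99]
clk 30.48 tcp [630.9 -73.2 180.8] rack [-14.1  -1.5 180.8] yaw 78.4 rotvec to deck-pose [-1.55 -7.73 -0.05] ft [ 0.44 -1.8  -0.32] grip 20.2
```

drive_tool(increments=[[[0,0,3],[0,0,0],0],[[0,0,3],[0,0,0],0],[[0,0,0],[0,0,0],0],[[0,0,0],[0,0,0],0]])

```text
clock: 30.82
eef_pos: [0.6309, -0.0733, 0.1859]
tool_rot: [0.101, 0.995, -0.001, 0.001]
ft_force: [3.4, -2.3, -7.4]
grip_width: 0.0198
grasp_force: 59.3
```

```bash
python3 - <<'E'
from fit import *
ff(2); st()
E
```

```text
F along [3.3 3.9] mean 3.59 vec [ 4.12 -2.16 -6.04]
clk 30.92 tcp [630.9 -73.3 185.9] rack [-14.1  -1.5 185.9] yaw 78.4 rotvec to deck-pose [-1.54 -7.74 -0.05] ft [ 4.47 -1.99 -6.18] grip 20.7
```

drive_tool(increments=[[[0,0,2],[0,0,0],0],[[0,0,2],[0,0,0],0],[[0,0,0],[0,0,0],0],[[0,0,0],[0,0,0],0]])

```text
clock: 31.25
eef_pos: [0.6309, -0.0732, 0.1892]
tool_rot: [0.101, 0.995, -0.001, 0.0]
ft_force: [5.1, -2.2, -10.7]
grip_width: 0.0202
grasp_force: 61.4
```

```bash
python3 - <<'E'
from fit import *
ff(2); st()
E
```

```text
F along [3.6 4.5] mean 4.06 vec [  5.07  -2.99 -10.44]
clk 31.35 tcp [630.9 -73.2 189.2] rack [-14.1  -1.5 189.2] yaw 78.4 rotvec to deck-pose [-1.55 -7.79 -0.05] ft [ 5.43 -3.   -9.9 ] grip 20.3
```

drive_tool(increments=[[[0,0,2],[0,0,0],0],[[0,0,2],[0,0,0],0],[[0,0,0],[0,0,0],0],[[0,0,0],[0,0,0],0]])

```text
clock: 31.68
eef_pos: [0.6308, -0.0732, 0.1893]
tool_rot: [0.101, 0.995, -0.0, -0.001]
ft_force: [10.1, -3.2, -23.4]
grip_width: 0.0205
grasp_force: 59.9
```

```bash
python3 - <<'E'
from fit import *
ff(2); st()
E
```

```text
F along [8.5 7.4] mean 7.94 vec [ 11.1   -2.2  -23.43]
clk 31.78 tcp [630.8 -73.2 189.3] rack [-14.2  -1.5 189.3] yaw 78.4 rotvec to deck-pose [-1.57 -7.99 -0.05] ft [ 10.59  -2.4  -23.92] grip 20.2
```

The bar is against its upper stop. Easing off, releasing and going up.

drive_tool(increments=[[[0,0,-3],[0,0,0],0],[[0,0,0],[0,0,0],0.2],[[0,0,0],[0,0,0],0.4],[[0,0,0],[0,0,0],0.6],[[0,0,0],[0,0,0],0.7],[[0,0,0],[0,0,0],0.7],[[0,0,5],[0,0,0],0.7],[[0,0,20],[0,0,0],0.7]])

```text
clock: 32.45
eef_pos: [0.6287, -0.0728, 0.2139]
tool_rot: [0.101, 0.995, -0.0, -0.002]
ft_force: [0.4, 0.0, -0.3]
grip_width: 0.0594
grasp_force: 0.0
```

drive_tool(increments=[[[0,0,30],[0,0,0],0.7],[[0,0,30],[0,0,0],0.7],[[-30,0,10],[0,0,0],0.7],[[-40,0,0],[0,0,0],0.7],[[-40,0,0],[0,0,0],0.7],[[-40,0,0],[0,0,0],0.7],[[0,0,0],[0,0,0],0.7],[[0,0,0],[0,0,0],0.7]])

```text
clock: 33.12
eef_pos: [0.4782, -0.073, 0.2875]
tool_rot: [0.101, 0.995, -0.0, 0.001]
ft_force: [-0.1, -1.5, 0.8]
grip_width: 0.0597
grasp_force: 0.0
```

```bash
python3 - <<'E'
from fit import *
s=camera('side');t=camera('top'); st()
try: deckfit([(s,seg(s,(-20,0)))],(-20,0),0)
except Exception as e: print(e)
cv2.imwrite('pics/c9.png',np.hstack([cv2.resize(t['image'][100:300,280:430],(300,400)),cv2.resize(s['image'][130:330,280:490],(420,400))])[:,:,::-1])
E
```

```text
clk 33.22 tcp [481.6 -73.3 287.7] rack [-160.3  -31.7  287.7] yaw 78.4 rotvec to deck-pose [-1.52 -7.56 -0.05] ft [-0.48  0.34  0.63] grip 59.7
deck chock [-13.9   2.6   3.8] -0.811
```

View pics/c9.png

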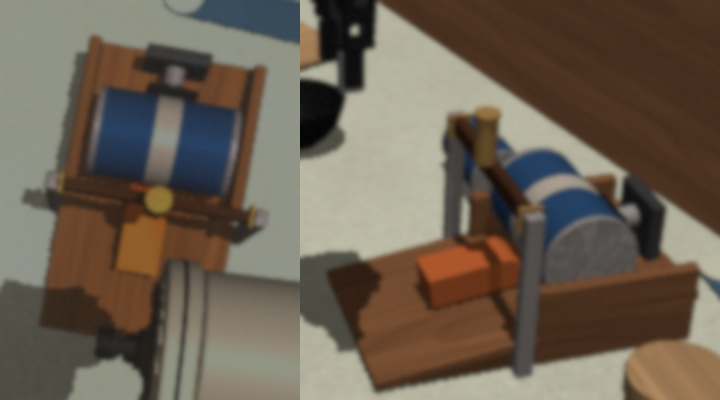

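The bar is fully up (side view, about (500,170)). The tin rests against the pad with the chock nipped under it, the neighbours are untouched and the gripper is clear. Handing in.

```bash
python3 -c "
from workcell import job_done; print(job_done())"
```

```text
the job is handed in; nothing more can be done
None
```

Handed in at about 33 s with no verdict returned: the chock was pushed in to about 13 N at its tail and let go, then the bar was raised to its stop and left up, and the last pictures show the tin still against the pad with the chock under it.

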